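# Start the clamp bolt by feel and hold it

### The arm

A 6-joint arm with a two-finger parallel gripper is mounted at the origin on the work surface. World frame = base frame: x ahead of the robot, y to its left, z up, the work surface at z = 0. Lengths are in m, angles in rad, forces in N, time in s.
With the tool pointing down it reaches from about 0.35 to 0.85 m from the base axis. Payload 8.1 kg.
Tool frame: the origin (TCP) lies midway between the tips of the shut fingers; the grasp point (between the pads) lies 19 mm behind it (robot.grip_point_offset is the distance from the TCP to the grasp point, in m); z points along the fingers, y is the line along which they close (so a half turn about z gives the same grasp; the last joint's range is limited). The gripper opens to 93 mm and grips with 3 to 60 N. Pads are 15 mm wide; open, the fingers measure 128 mm over their backs; the gripper's body (75 mm by 188 mm) begins 65 mm behind the grasp point.
Start: joints at [1.201, 0.13, 1.488, -0, 1.523, -0.085], TCP at [0.169, 0.576, 0.219] pointing down, gripper open.
Joint ranges: [-2.96, 2.96], [-0.89, 2.26], [0.02, 2.5], [-1.34, 4.48], [0, 2.73], [-2.66, 2.66]. Speed limits (rad/s): [2.39, 2.39, 2.79, 3.14, 3.14, 3.14].

### API

Orientations are given as a rotation vector (axis times angle).
In Python, from plant import robot, read_camera, job gives the robot as it stands.
- The arm moves only by the shell command python3 -m inch 'ROWS' [FORCE]. ROWS is JSON, one flat list of numbers, 5 for each row, row after row: the shift along the world's x, y, z in mm, then the turn about the world's z in degrees, then the opening in per cent of the stroke, from 0 (shut) to 100 (fully open). In form: [dx, dy, dz, yaw, hand, dx, dy, dz, yaw, hand, ...]. A call has 1 to 10 rows; each row is the pose to reach, as a shift and turn from the pose commanded when the call began; what a row does not reach only later rows make up. A row lasts 1/12 s, in which the tool goes at most 41.7 mm and 7.16 degrees, less where a joint would pass 70% of its speed; a pose out of reach is approached as far as the arm can. A call with a gripper value outside its range is refused whole. The fingers move at their own pace and stop on an object; FORCE is the grip in N (left out, the last holds). Time passes only in rows, so rows that repeat a pose let the fingers close. It gives the time, the measured TCP pose, the force, the opening and the grip force at its end, in the units of the state.
- robot.read_state(): the state, without advancing time (a new reading comes with each control period).
- read_camera(name): name is "scene" or "side" or "wrist"; returns a dict with "image" (400x640x3 uint8, blue, green, red), "K" (3x3 intrinsics, pixels), "extrinsics" (4x4, takes a point from world to camera coordinates); the wrist camera has in their place "mount" (4x4, takes a point from camera to tool coordinates, whose origin is the TCP and whose axes are the flange's). Camera axes: x right, y down, z forward; pixel columns grow to the right and rows downward; lengths in m; the calibration is good to about 2 mm. A picture is of the moment at which its call begins: read the wrist's pose just before it. There is no depth.
- job.close_job(): hands the job in; it is judged then, once.
The state is a dict: "t": time; "q": joint angles; "dq": joint speeds; "joint_torque": joint torques, N m; "tool_pos": TCP position; "orientation": TCP orientation; "force": force on the tool from outside, world axes, zero at the start; "wrist_torque": the same for the moment, N m; "opening": finger opening in m; "gripper_force": force on a finger pad.
Only numpy, scipy, OpenCV 4.12 (cv2) and the standard library are available. Lean on these libraries where they do the work, as an engineer would, in place of code of your own. Each camera call takes 0.05 s, during which the arm holds its last target. There are 200 camera calls.

### The job

The aluminium heatsink is in the way of the clamp bolt: stand it upright on the black mat and let go of it. Then take the bolt by its red cross-bar, turn it backward (anticlockwise seen from above) until it drops into its thread, and turn it forward (clockwise) about one full turn so that it is started. Finish still gripping the red bar, with the bolt at rest, and leave the tape roll, multimeter and parts box where they are.

Things in the scene. Friction and masses are not known exactly. Their poses are not given: they have to be found in the camera images.
- clamp_base: Fixed board clamp: aluminium plate 230 x 110 x 14 mm. Origin on its underside, on the bolt's vertical axis. A brass boss stands on that axis, 42 mm diameter, top 46 mm above the bench. Towards +x: green circuit board and steel strap (30 mm wide, top 50 mm above the bench, from the axis to 75 mm out). The heatsink stands on its -x side.
- clamp_bolt: The bolt, 0.3 kg, captive in the boss: it can only turn about its vertical axis (easily, 0.015 N m) and rise or sink. Origin on that axis, z up, x along its red bar. As found it lies loose on the thread's end; where the thread begins is unseen and differs each time, 0.7 to 2.1 rad of backward (anticlockwise) turning away. Turned forward without the drop it jams.
- bar (a point): Centre of the red cross-bar, moves with the bolt, axes as the bolt's. Bar 56 mm long (x; its +x end is white), 14 mm thick (y, grip across this), 26 mm high; below it the shank, 15 mm over the thread. 96 mm above the bench as found, about 90 after the drop, about 84 when started by one turn.
- bolt_sink (a joint): How far the bolt has sunk, m: 0 as found; it falls to 0.006 at the drop by its own weight (a firm grip holds it up until loosened; a stop ends backward turning 0.7 rad past the drop); then 0.006 more per forward turn (the hand follows, or lets the bar slide down between the fingers), so 0.012 when started. Thread ends at 0.015.
- heatsink: Loose finned aluminium heatsink standing on end on the clamp plate beside the bolt, 40 mm (x) x 46 mm (y) x 85 mm high, about 0.25 kg. Origin at the centre of its underside. Grip it across its 46 mm (y) near the top.
- mat: Fixed black rubber mat, 170 mm (x) x 150 mm (y), 6 mm thick, flat on the bench. Origin at the centre of its underside.
- tape_roll: Bystander: roll of blue tape lying flat, 100 mm diameter, 19 mm high. Origin at the centre of its underside.
- multimeter: Bystander: yellow multimeter lying flat, 190 (x) x 95 (y) x 40 mm. Origin at the centre of its underside.
- parts_box: Bystander: open white compartment box, 140 (x) x 200 (y) x 38 mm. Origin at the centre of its underside.
Not all that is in view belongs to the job. Of the things like the mat, leave any that is pink; of the rest the smaller one is meant.

How it is judged:
By the outcome, as a careful person would: the job done as asked, in the order asked, and still so for the second after the job is handed in, while the arm keeps its last pose, push and grip.
It also fails if it takes over 72 s, if anything falls off the work surface, if the arm or the gripper's body presses on something with over 40 N, if the wrist force passes 120 N, or if a joint passes its speed limit or range.

## Working session

There is one attempt and no reset: what is moved stays moved. The work goes in short steps, Python scripts to look and compute and a shell command to move; the robot and the scene stay as the last step left them, time stands still between calls to the robot, and variables do not carry over. Pictures are saved under pics/ and viewed, at most 10 in all, crops included, and the job is handed in when it is done.

```bash
mkdir -p pics; ls; python3 - <<'E'
from plant import robot, read_camera
import cv2, numpy as np
s=robot.read_state(); print(s['t'],s['tool_pos'],s['orientation'],s['opening'],s['force'])
for n in ('scene','side'):
    c=read_camera(n); cv2.imwrite(f'pics/{n}0.png',c['image']); print(n,c['K'].tolist() if hasattr(c['K'],'tolist') else c['K'],np.round(c['extrinsics'],3).tolist())
E
```

```text
pics
0.0 [0.16834714 0.57533001 0.21762119] [-4.45715651e-01 -3.10944257e+00  2.70231802e-03] 0.09308334486795342 [ 0.18363832 -0.09457843  0.34111509]
scene [[363.4452681828965, 0.0, 319.82105703616907], [0.0, 363.4452681828965, 203.40809998783837], [0.0, 0.0, 1.0]] [[0.676, 0.737, 0.016, -0.323], [0.592, -0.53, -0.607, -0.241], [-0.439, 0.42, -0.794, 1.167], [0.0, 0.0, 0.0, 1.0]]
side [[388.21573082647524, 0.0, 316.73827472572594], [0.0, 388.21573082647524, 192.89619139773473], [0.0, 0.0, 1.0]] [[0.982, -0.19, -0.012, -0.503], [-0.142, -0.688, -0.712, 0.128], [0.127, 0.701, -0.702, 1.066], [0.0, 0.0, 0.0, 1.0]]
```

View pics/scene0.png

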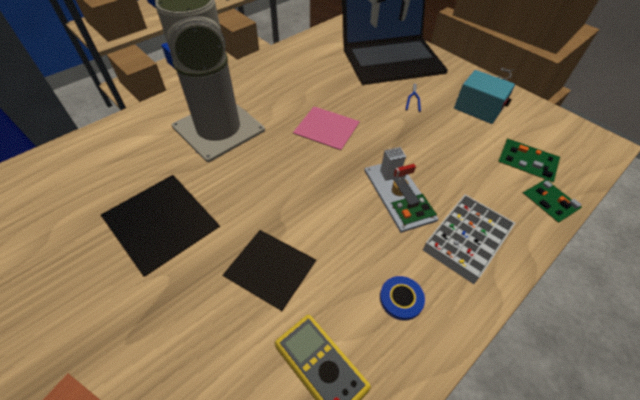

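View pics/side0.png

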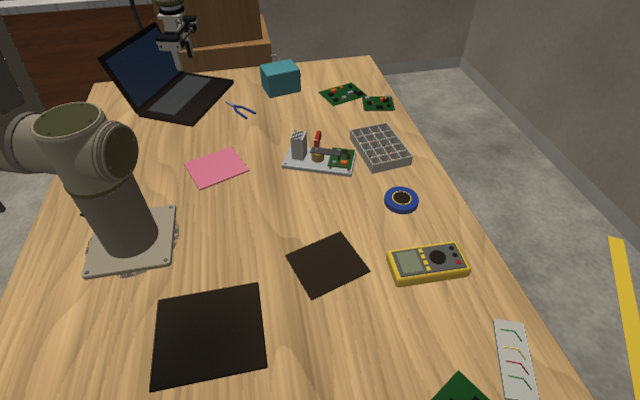

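The scene shows three mat-like things: pink (327,127), large black (160,225) and small black (270,268). The small black one is the mat, seen at (328,265) in the side view. The heatsink is at (392,165) and the red bar at (404,170); in the side view they are at (298,145) and (318,138).

```bash
python3 - <<'E'
import cv2, numpy as np
a=cv2.imread('pics/scene0.png')[140:235,360:445]; b=cv2.imread('pics/side0.png')[120:180,278:363]
a=cv2.resize(a,None,fx=6,fy=6,interpolation=cv2.INTER_CUBIC)[:600,:400]; b=cv2.resize(b,None,fx=4.7,fy=4.7,interpolation=cv2.INTER_CUBIC)
a=cv2.resize(cv2.imread('pics/scene0.png')[143:203,375:425],None,fx=8,fy=8,interpolation=cv2.INTER_CUBIC)
b=cv2.resize(cv2.imread('pics/side0.png')[123:183,282:332],None,fx=8,fy=8,interpolation=cv2.INTER_CUBIC)
cv2.imwrite('pics/crop1.png',np.hstack([a,b]))
for n,box in (('scene',(215,320,225,312)),('side',(278,378,228,304))):
    im=cv2.imread(f'pics/{n}0.png'); x0,x1,y0,y1=box
    m=(im[y0:y1,x0:x1].max(2)<70).astype('uint8')
    cs,_=cv2.findContours(m,cv2.RETR_EXTERNAL,cv2.CHAIN_APPROX_NONE); c=max(cs,key=cv2.contourArea)
    p=cv2.approxPolyDP(c,6,True)[:,0]+[x0,y0]; print(n,p.tolist())
E
```

```text
scene [[259, 231], [224, 275], [282, 309], [314, 259]]
side [[340, 232], [286, 255], [311, 299], [369, 271]]
```

View pics/crop1.png

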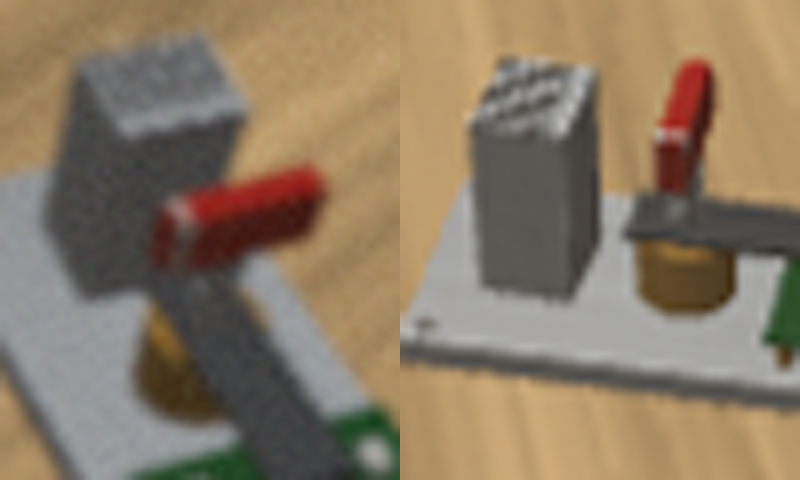

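The crop shows the heatsink top corners, scene crop (80,60), (205,35), (245,105), (125,132), and the red bar. The bar's white end is towards −y, at crop (178,212), and its far end is at (315,170).

```bash
cat > h.py <<'E'
import numpy as np, cv2
from plant import robot, read_camera
from scipy.spatial.transform import Rotation as R
def P(c):
    return np.array(c['K'])@np.array(c['extrinsics'])[:3]
def wristcam():
    s=robot.read_state(); c=read_camera('wrist')
    T=np.eye(4); T[:3,:3]=R.from_rotvec(s['orientation']).as_matrix(); T[:3,3]=s['tool_pos']
    c['extrinsics']=np.linalg.inv(T@np.array(c['mount'])); return s,c
def tri(P1,P2,a,b):
    X=cv2.triangulatePoints(P1,P2,np.array(a,float).T,np.array(b,float).T); return (X[:3]/X[3]).T
def plane(Pm,uv,z):
    H=np.linalg.inv(np.c_[Pm[:,0],Pm[:,1],Pm[:,2]*z+Pm[:,3]]); q=(H@np.c_[uv,np.ones(len(uv))].T); return (q[:2]/q[2]).T
E
python3 - <<'E'
from h import *
np.set_printoptions(precision=4,suppress=True)
A=P(read_camera('scene'));B=P(read_camera('side'))
f=lambda l,o:np.array(l)/8+np.array(o)-0.5
so,io=(375,143),(282,123)
h=tri(A,B,f([(80,60),(205,35),(245,105),(125,132)],so),f([(70,125),(105,60),(200,68),(172,138)],io))
print('heatsink top',h,h.mean(0), 'yaw x',[np.degrees(np.arctan2(*(h[j]-h[i])[[1,0]])) for i,j in ((0,3),(1,2))])
b=tri(A,B,f([(178,212),(315,170)],so),f([(272,135),(295,65)],io)); print('bar',b,b.mean(0),np.degrees(np.arctan2(*(b[0]-b[1])[[1,0]])),np.linalg.norm(b[0]-b[1]))
s=[[259,231],[224,275],[282,309],[314,259]]; d=[[340,232],[286,255],[311,299],[369,271]]
# match by order: scene (-x+y?) try rolls
for k in range(4):
    X=tri(A,B,s,np.roll(d,k,0))
    if abs(X[:,2]).max()<.04: print('mat',k,X,X.mean(0))
print(plane(A,s,.006),plane(B,d,.006))
st,c=wristcam(); print(np.round(c['mount'],3).tolist())
E
```

```text
heatsink top [[0.4752 0.2381 0.0969]
 [0.4954 0.2795 0.0963]
 [0.5303 0.2556 0.1044]
 [0.5118 0.2168 0.1023]] [0.5032 0.2475 0.1   ] yaw x [np.float64(-30.128275128896345), np.float64(-34.451286565717176)]
bar [[0.5489 0.198  0.11  ]
 [0.5666 0.2451 0.1084]] [0.5577 0.2215 0.1092] -110.60259158400795 0.05030614842028513
mat 3 [[ 0.4045 -0.1419  0.0074]
 [ 0.4456 -0.2758  0.0007]
 [ 0.6028 -0.2279  0.0033]
 [ 0.5595 -0.0937  0.0085]] [ 0.5031 -0.1848  0.005 ]
[[ 0.4048 -0.1426]
 [ 0.4487 -0.2767]
 [ 0.6033 -0.2279]
 [ 0.5581 -0.0924]] [[ 0.5602 -0.0921]
 [ 0.404  -0.1396]
 [ 0.4451 -0.2787]
 [ 0.6023 -0.2301]]
[[0.001, -0.966, -0.257, 0.071], [1.0, 0.001, 0.0, -0.0], [-0.0, -0.257, 0.966, -0.167], [0.0, 0.0, 0.0, 1.0]]
```

```bash
python3 -m inch '[335,-328,0,-15,100, 335,-328,0,-15,100, 335,-328,0,-15,100, 335,-328,0,-15,100, 335,-328,0,-15,100, 335,-328,0,-15,100, 335,-328,0,-15,100, 335,-328,0,-15,100, 335,-328,0,-15,100, 335,-328,0,-15,100]'
```

```text
t: 1.08
tool_pos: [0.4674, 0.2826, 0.2188]
orientation: [0.848, 3.025, 0.0]
force: [0.4, 0.9, -1.0]
opening: 0.093
gripper_force: 0.0
```

```bash
python3 -m inch '[36,-35,-10,0,100, 36,-35,-10,0,100, 36,-35,-10,0,100, 36,-35,-10,0,100]'; python3 - <<'E'
from h import *
s,c=wristcam(); cv2.imwrite('pics/w1.png',c['image']); print(s['tool_pos'],s['orientation']); np.savez('w1.npz',P=P(c))
Pm=P(c); u=Pm@np.r_[.5032,.2475,.099,1]; print(u[:2]/u[2]); u=Pm@np.r_[.558,.2215,.109,1]; print(u[:2]/u[2])
E
```

```text
t: 1.42
tool_pos: [0.5019, 0.2492, 0.2082]
orientation: [-0.85, -3.023, 0.0]
force: [-0.1, -0.3, 0.3]
opening: 0.093
gripper_force: 0.0
[0.50194654 0.24920797 0.20817946] [-8.50010368e-01 -3.02301600e+00  4.06467908e-04]
[320.34161112 204.21083654]
[327.98094564 277.57610449]
```

View pics/w1.png

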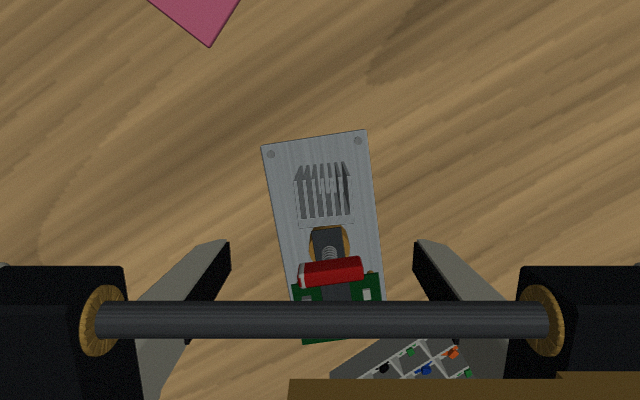

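The wrist view shows the heatsink at about (323,195), the red bar at (332,272) and pads clear on both sides. I'll overlay my estimate on a crop to check it.

```bash
python3 - <<'E'
from h import *
im=cv2.imread('pics/w1.png'); Pm=np.load('w1.npz')['P']
k=5; x0,y0=260,125
cr=cv2.resize(im[y0:y0+115,x0:x0+120],None,fx=k,fy=k,interpolation=cv2.INTER_CUBIC)
a=np.radians(-31); Rz=np.array([[np.cos(a),-np.sin(a)],[np.sin(a),np.cos(a)]])
for z,col in ((.099,(0,0,255)),(.014,(0,255,0))):
    q=(Rz@(np.array([[-20,-23],[20,-23],[20,23],[-20,23]])/1000).T).T+[.503,.2475]
    u=(Pm@np.c_[q,np.full(4,z),np.ones(4)].T); u=(u[:2]/u[2]).T; print(u.round(1).tolist())
    cv2.polylines(cr,[((u-[x0,y0]+.5)*k).astype(int)],True,col,1)
cv2.imwrite('pics/crop2.png',cr)
E
```

```text
[[291.2, 180.0], [292.6, 227.5], [348.2, 227.2], [348.8, 179.6]]
[[298.1, 164.5], [299.0, 202.0], [342.3, 201.8], [342.6, 164.2]]
```

View pics/crop2.png

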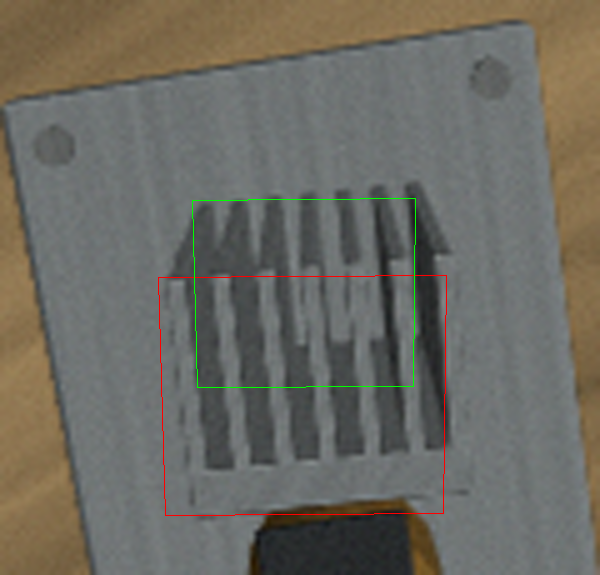

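The crop shows the heatsink top corners at (172,280), (450,252), (468,492) and (195,518), turned about 6° from my estimate and some 3 mm off.

```bash
python3 - <<'E'
from h import *
Pm=np.load('w1.npz')['P']
q=plane(Pm,np.array([(172,280),(450,252),(468,492),(195,518)])/5+[259.5,124.5],.099); print(q,q.mean(0))
ax=q[2]-q[1]+q[3]-q[0]; ay=q[1]-q[0]+q[2]-q[3]; d=lambda v:np.degrees(np.arctan2(v[1],v[0]))
print(d(ax),d(ay),np.linalg.norm(ax)/2,np.linalg.norm(ay)/2)
# bar: white end / far end top from w1 (300,265)-(361,257) top far edge
b=plane(Pm,np.array([(301,276),(362,266)]),.109); print(b,b.mean(0),d(b[0]-b[1]))
m=np.array([[.4045,-.1419],[.4456,-.2758],[.6028,-.2279],[.5595,-.0937]]); print('mat',d(m[3]-m[0]),d(m[2]-m[1]),d(m[0]-m[1]))
E
```

```text
[[0.47547622 0.23966781]
 [0.494691   0.27988756]
 [0.53087585 0.26226838]
 [0.51124789 0.22138453]] [0.50307274 0.25080207]
-26.51674090065876 64.40896105025213 0.04020798028757669 0.04496263039742232
[[0.54513809 0.20314195]
 [0.56363419 0.25076579]] [0.55438614 0.22695387] -111.22513105200298
mat 17.274008531665697 16.94636560677757 107.06363154539692
```

```bash
python3 -m inch '[1,1,-40,5,100, 1,1,-80,5.5,100, 1,1,-115,5.5,100, 1,1,-145,5.5,100, 1,1,-145,5.5,100, 1,1,-145,5.5,40, 1,1,-145,5.5,30, 1,1,-145,5.5,30, 1,1,-145,5.5,30, 1,1,-145,5.5,30]' 25
```

```text
t: 2.3
tool_pos: [0.5047, 0.251, 0.0659]
orientation: [0.701, 3.059, 0.003]
force: [-0.1, 0.1, -0.6]
opening: 0.0645
gripper_force: 0.0
```

```bash
python3 -m inch '[0,0,0,0,30, 0,0,0,0,30, 0,0,0,0,30, 0,0,0,0,30, 0,0,0,0,30, 0,0,0,0,30]'
```

```text
t: 2.8
tool_pos: [0.5036, 0.2504, 0.0641]
orientation: [0.702, 3.062, 0.0]
force: [-0.3, 0.2, 5.1]
opening: 0.046
gripper_force: 25.0
```

```bash
python3 -m inch '[0,0,15,0,30, 0,0,45,0,30, 0,0,80,0,30, 0,0,110,0,30, 0,-15,120,0,30, 0,-45,120,0,30, 0,-80,120,0,30, 0,-115,120,0,30, 0,-150,120,0,30, 0,-185,120,0,30]' 30;  python3 -m inch '[0,-35,0,0,30, 0,-70,0,0,30, 0,-105,0,0,30, 0,-140,0,0,30, 0,-175,0,0,30, 0,-205,0,0,30, 0,-230,-10,0,30, 0,-245,-25,0,30, 0,-250,-35,0,30, 0,-250,-40,0,30]'; python3 - <<'E'
from h import *
c=read_camera('side'); cv2.imwrite('pics/s2.png',cv2.resize(c['image'][150:350,200:460],None,fx=3,fy=3))
E
```

```text
t: 3.63
tool_pos: [0.5023, 0.0639, 0.1827]
orientation: [-0.701, -3.061, 0.001]
force: [1.1, 0.2, -3.3]
opening: 0.0457
gripper_force: 30.0
t: 4.47
tool_pos: [0.5016, -0.185, 0.1408]
orientation: [-0.704, -3.057, -0.001]
force: [-0.5, 0.4, -2.1]
opening: 0.0461
gripper_force: 30.0
```

View pics/s2.png

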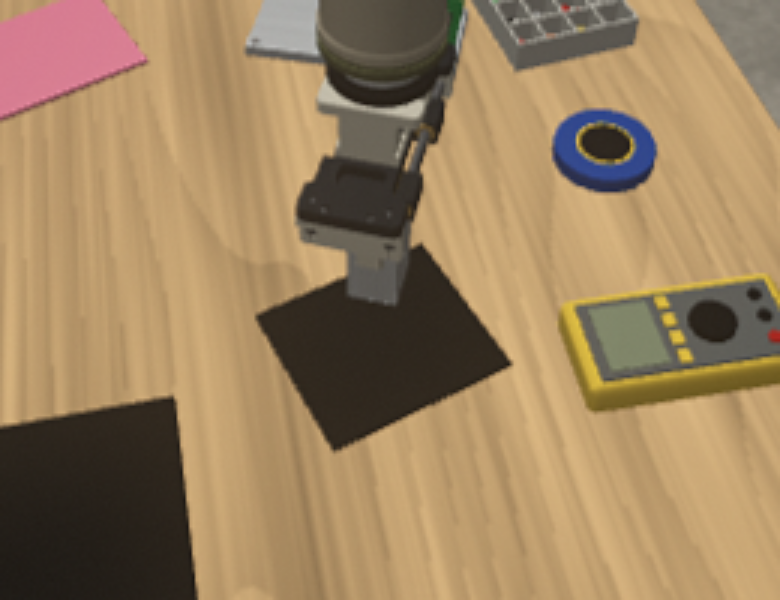

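The heatsink hangs upright in the gripper over the mat (mat centre about (385,345) in the crop). I'll lower it.

```bash
python3 -m inch '[0,0,-20,0,30, 0,0,-40,0,30, 0,0,-60,0,30, 0,0,-74,0,30, 0,0,-78,0,30, 0,0,-80,0,30, 0,0,-80,0,30, 0,0,-80,0,30]'
```

```text
t: 5.18
tool_pos: [0.5042, -0.1845, 0.065]
orientation: [0.7, 3.061, -0.001]
force: [0.7, -0.6, -2.3]
opening: 0.0456
gripper_force: 30.0
```

```bash
python3 -m inch '[0,0,-4,0,30, 0,0,-7,0,30, 0,0,-8,0,30, 0,0,-8,0,30, 0,0,-8,0,30]'
```

```text
t: 5.6
tool_pos: [0.5037, -0.1848, 0.056]
orientation: [0.702, 3.061, -0.0]
force: [1.4, -0.0, -0.9]
opening: 0.0461
gripper_force: 30.0
```

```bash
python3 -m inch '[0,0,-1,0,30, 0,0,-1,0,30, 0,0,-1,0,30]'; python3 -m inch '[0,0,0,0,65, 0,0,0,0,80, 0,0,0,0,100, 0,0,0,0,100, 0,0,0,0,100, 0,0,10,0,100, 0,0,40,0,100, 0,0,80,0,100, 0,0,120,0,100, 0,0,150,0,100]'; python3 - <<'E'
from h import *
s,c=wristcam(); a=c['image']; b=read_camera('side')['image']
cv2.imwrite('pics/s3.png',np.hstack([cv2.resize(a,(480,300)),cv2.resize(b[200:320,260:388],(320,300))]))
E
```

```text
t: 5.85
tool_pos: [0.5038, -0.1849, 0.056]
orientation: [0.702, 3.061, -0.0]
force: [-3.0, 1.9, 8.5]
opening: 0.0462
gripper_force: 30.0
t: 6.68
tool_pos: [0.5038, -0.1849, 0.209]
orientation: [0.701, 3.059, -0.001]
force: [0.7, -1.0, -0.1]
opening: 0.0927
gripper_force: 0.0
```

View pics/s3.png

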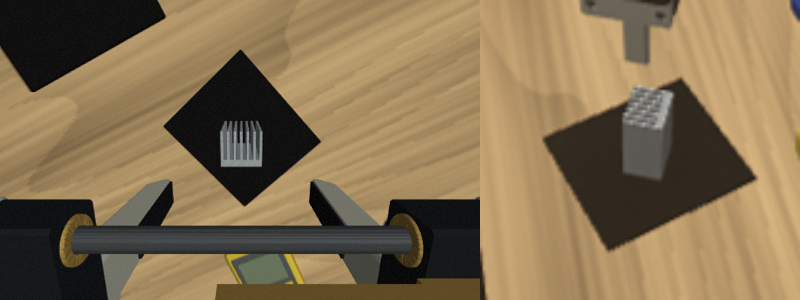

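The heatsink stands upright near the middle of the small black mat, fully released. On to the bolt.

```bash
python3 -m inch '[52,409,0,-7,100, 52,409,0,-14,100, 52,409,0,-21,100, 52,409,0,-28,100, 52,409,0,-35,100, 52,409,0,-42,100, 52,409,0,-49,100, 52,409,0,-56,100, 52,409,0,-63,100, 52,409,0,-70,100]';python3 -m inch '[0,30,-10,-7,100, 0,30,-10,-15,100, 0,30,-10,-15,100, 0,30,-10,-15,100, 0,30,-10,-15,100]'
```

```text
t: 7.62
tool_pos: [0.5512, 0.1941, 0.2046]
orientation: [2.247, 2.195, -0.0]
force: [1.3, -0.9, 0.3]
opening: 0.0931
gripper_force: 0.0
t: 8.03
tool_pos: [0.5516, 0.2215, 0.1949]
orientation: [2.506, 1.895, -0.0]
force: [0.8, -0.3, 1.3]
opening: 0.093
gripper_force: 0.0
```

```bash
cat >> h.py <<'E'
def redmask(im):
    hsv=cv2.cvtColor(im,cv2.COLOR_BGR2HSV); m=((hsv[...,0]<8)|(hsv[...,0]>172))&(hsv[...,1]>130)&(hsv[...,2]>50)
    m=m.astype('uint8'); n,l,st,_=cv2.connectedComponentsWithStats(m); k=1+np.argmax(st[1:,4]); return (l==k).astype('uint8')
def boxpts(x,y,z,a):
    L=np.array([[i,j,k] for i in(-28,28) for j in(-7,7) for k in(-13,13)])/1000
    return (R.from_euler('z',a,degrees=True).as_matrix()@L.T).T+[x,y,z]
def proj(Pm,X):
    u=Pm@np.c_[X,np.ones(len(X))].T; return (u[:2]/u[2]).T
E
python3 - <<'E'
from h import *
s,c=wristcam(); Pm=P(c); m=redmask(c['image']); 
r=cv2.minAreaRect(np.argwhere(m)[:,::-1].astype(np.float32)); print(m.sum(),r, s['tool_pos'])
u=proj(Pm,boxpts(.5545,.2265,.096,-111)); h=cv2.convexHull(u.astype(np.float32))
x0,y0,w,hh=cv2.boundingRect(m); x0-=25;y0-=25;k=6
im=c['image'][y0:y0+hh+50,x0:x0+w+50]; k=min(780/im.shape[1],580/im.shape[0]); im=cv2.resize(im,None,fx=k,fy=k,interpolation=cv2.INTER_CUBIC)
cv2.polylines(im,[((h-[x0,y0]+.5)*k).astype(int)],True,(0,255,0),1); print(x0,y0,k)
cv2.imwrite('pics/w4.png',im); np.savez('w4.npz',P=Pm)
E
```

```text
1271 ((331.0077209472656, 198.43846130371094), (18.977313995361328, 69.58348083496094), 7.125016689300537) [0.55162535 0.22147023 0.19487154]
294 139 4.833333333333333
```

View pics/w4.png

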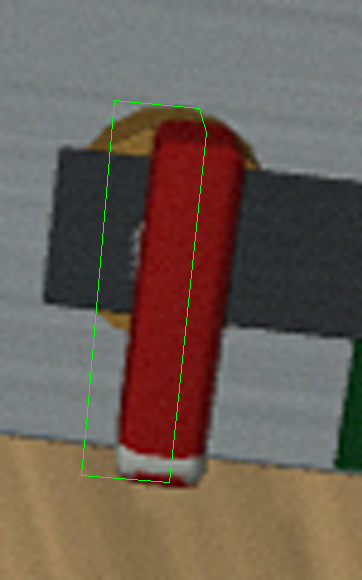

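The crop shows the bar's top face with corners near (158,140), (241,148), (206,474) and (118,464), the white end at the bottom, and my estimate a few mm too far left.

```bash
python3 - <<'E'
from h import *
Pm=np.load('w4.npz')['P']
q=plane(Pm,np.array([(158,140),(241,148),(206,474),(118,464)])/4.8333+[293.5,138.5],.109); print(q,q.mean(0))
ax=q[2]-q[1]+q[3]-q[0]; print(np.degrees(np.arctan2(ax[1],ax[0])),np.linalg.norm(ax)/2, np.linalg.norm(q[0]-q[1]))
E
```

```text
[[0.56382771 0.25093252]
 [0.57549217 0.24638114]
 [0.5568685  0.1977171 ]
 [0.5439494  0.20310449]] [0.56003444 0.22453381]
-111.75283874719685 0.051944973612246065 0.012520966968557
```

```bash
python3 -m inch '[8.5,2,-30,-6,100, 8.5,2,-65,-6,100, 8.5,2,-95,-6,100, 8.5,2,-112,-6,100, 8.5,2,-118,-6,60, 8.5,2,-118,-6,40, 8.5,2,-118,-6,25, 8.5,2,-118,-6,25, 8.5,2,-118,-6,25, 8.5,2,-118,-6,25]' 8; python3 -m inch '[0,0,0,0,25, 0,0,0,0,18, 0,0,0,0,8, 0,0,0,0,8, 0,0,0,0,8, 0,0,0,0,8, 0,0,0,0,8, 0,0,0,0,8]'
```

```text
t: 8.92
tool_pos: [0.5612, 0.2245, 0.0786]
orientation: [2.604, 1.756, 0.004]
force: [-0.6, 0.6, 0.2]
opening: 0.0573
gripper_force: 0.0
t: 9.58
tool_pos: [0.56, 0.2242, 0.0766]
orientation: [-2.604, -1.757, 0.0]
force: [-0.0, -0.3, 0.8]
opening: 0.014
gripper_force: 8.0
```

```bash
cat > chk.py <<'E'
from h import *
import sys
s,c=wristcam(); m=redmask(c['image']); n=sys.argv[1]; cv2.imwrite(f'pics/k{n}.png',c['image'])
p=np.argwhere(m)[:,::-1].astype(np.float32); r=cv2.minAreaRect(p)
print(n,'t',round(s['t'],2),'area',m.sum(),'cen',p.mean(0).round(1),'bbox',cv2.boundingRect(m),'rect',[np.round(v,1).tolist() for v in r],'z',s['tool_pos'][2].round(4),'op',round(s['opening'],4),'F',np.round(s['force'],1),'Tz',np.round(s['wrist_torque'],2))
E
python3 chk.py a; python3 -m inch '[0,0,0,0,18.5, 0,0,0,0,18.5, 0,0,0,0,18.5, 0,0,0,7,18.5, 0,0,0,14,18.5, 0,0,0,21,18.5, 0,0,0,28,18.5, 0,0,0,35,18.5, 0,0,0,42,18.5, 0,0,0,42,18.5]'; python3 chk.py b
```

```text
a t 9.58 area 2885 cen [321.2 256.1] bbox (305, 211, 34, 90) rect [[321.5, 255.5], [33.0, 89.0], 0.0] z 0.0766 op 0.014 F [-0.  -0.3  0.8] Tz [-0.05  0.1  -0.03]
t: 10.47
tool_pos: [0.5596, 0.2243, 0.0765]
orientation: [-1.794, -2.578, 0.001]
force: [0.4, -0.9, 1.3]
opening: 0.0172
gripper_force: 0.1
b t 10.47 area 2905 cen [322.9 256. ] bbox (302, 210, 42, 91) rect [[323.6, 256.3], [33.8, 92.2], 7.4] z 0.0765 op 0.0172 F [ 0.4 -0.9  1.3] Tz [-0.04  0.03 -0.  ]
```

```bash
python3 -m inch '[0,0,0,7,18.5, 0,0,0,14,18.5, 0,0,0,21,18.5, 0,0,0,25,18.5, 0,0,0,25,18.5]'; python3 chk.py c;  python3 - <<'E'
from h import *
s,c=wristcam(); Pm=P(c)
for z in(.096,.090): print(proj(Pm,boxpts(.56,.224,z,-111.7+53)).mean(0))
E
```

```text
t: 10.93
tool_pos: [0.5589, 0.2239, 0.076]
orientation: [-1.203, -2.9, 0.002]
force: [-4.9, -1.8, 0.6]
opening: 0.0171
gripper_force: 2.2
c t 10.93 area 2976 cen [323.8 254.3] bbox (302, 206, 44, 95) rect [[324.2, 255.1], [33.6, 96.2], 10.3] z 0.076 op 0.0171 F [-4.9 -1.8  0.6] Tz [-0.26  0.77 -0.02]
[323.35181593 271.97818118]
[323.28381602 266.38669632]
```

```bash
python3 -m inch '[-1.5,-0.5,0,0,21, -1.5,-0.5,0,0,21, -1.5,-0.5,0,0,21, -1.5,-0.5,0,0,21]'; python3 chk.py d;
```

```text
t: 11.37
tool_pos: [0.5592, 0.2239, 0.0772]
orientation: [1.203, 2.901, 0.001]
force: [0.2, -0.5, 0.4]
opening: 0.0197
gripper_force: 0.0
d t 11.37 area 3020 cen [323.  254.1] bbox (300, 205, 45, 96) rect [[323.7, 254.5], [33.0, 97.2], 9.5] z 0.0772 op 0.0197 F [ 0.2 -0.5  0.4] Tz [-0.04  0.04 -0.02]
```

```bash
python3 - <<'E'
import cv2,numpy as np
cv2.imwrite('pics/cmp.png',np.hstack([cv2.resize(cv2.imread(f'pics/k{n}.png')[190:320,255:385],(400,400),interpolation=cv2.INTER_CUBIC) for n in 'bd']))
E
```

```text
(no output)
```

View pics/cmp.png

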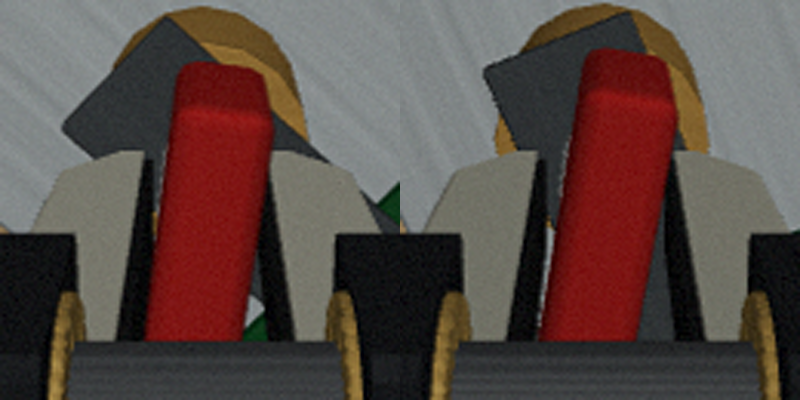

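The left panel (before) has the bar's end edge at about crop row 112; the right panel (now) has it at about row 92, with the boss hardly moved. That suggests a drop, so I'll compare with the model numerically.

```bash
python3 - <<'E'
from h import *
c=read_camera('wrist'); M=np.array(c['mount']);K=np.array(c['K'])
def Pw(p,o):
    T=np.eye(4);T[:3,:3]=R.from_rotvec(o).as_matrix();T[:3,3]=p; return K@np.linalg.inv(T@M)[:3]
S={'b':Pw([.5596,.2243,.0765],[-1.794,-2.578,.001]),'d':Pw([.5592,.2239,.0772],[1.203,2.901,.001])}
ang={'b':-111.7+36,'d':-111.7+58}
for n in S:
  print(n,'boss top row',min(proj(S[n],np.array([[.56+.021*np.cos(t),.224+.021*np.sin(t),.046] for t in np.linspace(0,6.28,200)]))[:,1]).round(1))
  for z in (.096,.090):
    u=proj(S[n],boxpts(.56,.224,z,ang[n])) ; # far end: x=-28 -> idx0..3, k alternates bottom/top
    print('  z',z,'bot row',u[[0,2],1].mean().round(1),'top row',u[[1,3],1].mean().round(1),'width top',np.linalg.norm(u[1]-u[3]).round(1),'x',u[[1,3],0].round(1))
  g=cv2.cvtColor(cv2.imread(f'pics/k{n}.png'),cv2.COLOR_BGR2BGRA)
  im=cv2.imread(f'pics/k{n}.png')[:,:,2].astype(float); x=325 if n=='b' else 331
  print('  red col',im[200:240,x-8:x+9].mean(1).round(0).astype(int).tolist())
E
```

```text
b boss top row 201.1
  z 0.096 bot row 206.4 top row 223.3 width top 34.8 x [311.8 346.4]
  z 0.09 bot row 203.2 top row 218.9 width top 33.5 x [312.2 345.4]
  red col [104, 105, 103, 96, 101, 106, 111, 100, 95, 89, 106, 100, 96, 97, 98, 97, 99, 101, 99, 100, 101, 101, 101, 103, 110, 122, 135, 144, 144, 141, 139, 134, 132, 130, 129, 129, 130, 129, 128, 130]
d boss top row 200.9
  z 0.096 bot row 206.5 top row 223.5 width top 34.6 x [316.1 350.4]
  z 0.09 bot row 203.3 top row 219.0 width top 33.2 x [316.3 349.2]
  red col [70, 69, 67, 66, 63, 62, 75, 97, 95, 94, 96, 97, 97, 97, 98, 98, 99, 100, 101, 106, 116, 128, 136, 139, 137, 132, 130, 127, 125, 126, 125, 125, 125, 125, 124, 125, 124, 123, 124, 125]
```

```bash
python3 -m inch '[0,0,0,5,20, 0,0,0,10,20, 0,0,0,15,20, 0,0,0,15,20, 0,0,0,15,20]'; python3 chk.py e; python3 - <<'E'
import cv2
im=cv2.imread('pics/ke.png')[:,:,2].astype(float); x=331
print(im[200:240,x-8:x+9].mean(1).round(0).astype(int).tolist())
E
```

```text
t: 11.88
tool_pos: [0.5587, 0.2238, 0.0768]
orientation: [0.817, 3.033, 0.0]
force: [-0.1, 0.5, 0.3]
opening: 0.0188
gripper_force: 0.0
e t 11.88 area 3046 cen [324.2 254.3] bbox (300, 206, 48, 95) rect [[324.5, 255.4], [34.2, 97.6], 12.5] z 0.0768 op 0.0188 F [-0.1  0.5  0.3] Tz [-0.01  0.1   0.01]
[44, 45, 45, 44, 44, 44, 53, 65, 78, 90, 89, 90, 91, 90, 93, 95, 93, 95, 95, 99, 108, 120, 128, 133, 134, 131, 128, 126, 125, 124, 123, 125, 123, 124, 124, 124, 123, 125, 124, 124]
```

The picture is unchanged after further turning, so the bolt has dropped into its thread. Now forward: align, grip lightly, turn clockwise, and follow it down.

```bash
python3 -m inch '[0,0,0,-6,20, 0,0,-4,-11,20, 0,0,-5,-11,20, 0,0,-5,-11,10, 0,0,-5,-11,8, 0,0,-5,-11,8, 0,0,-5,-11,8, 0,0,-5,-11,8]' 6; python3 chk.py f
```

```text
t: 12.6
tool_pos: [0.5583, 0.2237, 0.0715]
orientation: [-1.099, -2.943, 0.0]
force: [-1.0, -0.1, -1.8]
opening: 0.014
gripper_force: 6.0
f t 12.6 area 2892 cen [321.4 255.5] bbox (305, 210, 34, 91) rect [[321.5, 255.0], [90.0, 33.0], 90.0] z 0.0715 op 0.014 F [-1.  -0.1 -1.8] Tz [-0.15  0.12  0.01]
```

With the hand 5 mm lower the bar looks exactly as it did when first gripped, so the drop is confirmed. Turning forward.

```bash
python3 -m inch '[0,0,-0.1,-7,8, 0,0,-0.2,-14,8, 0,0,-0.3,-21,8, 0,0,-0.4,-28,8, 0,0,-0.6,-35,8, 0,0,-0.7,-42,8, 0,0,-0.8,-49,8, 0,0,-0.9,-56,8]'; python3 chk.py g
```

```text
t: 13.32
tool_pos: [0.5595, 0.2241, 0.0713]
orientation: [2.358, 2.074, 0.003]
force: [4.3, 1.1, -3.1]
opening: 0.0138
gripper_force: 6.0
g t 13.32 area 2894 cen [321.3 255.6] bbox (305, 210, 34, 91) rect [[321.5, 255.0], [90.0, 33.0], 90.0] z 0.0713 op 0.0138 F [ 4.3  1.1 -3.1] Tz [ 0.03 -0.45 -0.  ]
```

```bash
python3 -m inch '[1,0.3,-0.1,-7,8, 1,0.3,-0.2,-14,8, 1,0.3,-0.3,-21,8, 1,0.3,-0.4,-28,8, 1,0.3,-0.6,-35,8, 1,0.3,-0.7,-42,8, 1,0.3,-0.8,-49,8, 1,0.3,-0.9,-56,8]'; python3 -m inch '[0,0,-0.1,-7,8, 0,0,-0.2,-14,8, 0,0,-0.3,-21,8, 0,0,-0.4,-28,8, 0,0,-0.6,-35,8, 0,0,-0.7,-42,8, 0,0,-0.8,-49,8, 0,0,-0.9,-56,8, 0,0,-0.9,-56,8]'; python3 chk.py h
```

```text
t: 14.03
tool_pos: [0.5605, 0.2234, 0.0703]
orientation: [3.055, 0.729, 0.003]
force: [5.1, -4.3, -1.9]
opening: 0.0143
gripper_force: 6.0
t: 14.78
tool_pos: [0.5605, 0.2221, 0.0692]
orientation: [3.037, -0.795, 0.003]
force: [4.0, -9.3, -1.5]
opening: 0.0141
gripper_force: 6.0
h t 14.78 area 2902 cen [321.6 255.7] bbox (305, 210, 34, 91) rect [[321.5, 255.0], [90.0, 33.0], 90.0] z 0.0692 op 0.0141 F [ 4.  -9.3 -1.5] Tz [-1.28 -0.36 -0.09]
```

```bash
python3 -m inch '[0.5,-2,0,0,100, 0.5,-2,0,0,100, 0.5,-2,0,0,100, 0.5,-2,0,0,100, 0.5,-2,0,0,100, 0.5,-2,0,7,100, 0.5,-2,0,14,100, 0.5,-2,0,21,100, 0.5,-2,0,28,100, 0.5,-2,0,35,100]'; python3 -m inch '[0,0,0,7,100, 0,0,0,14,100, 0,0,0,21,100, 0,0,0,28,100, 0,0,0,35,100, 0,0,0,42,100, 0,0,0,49,100, 0,0,0,56,100, 0,0,0,63,100, 0,0,0,70,100]';  python3 -m inch '[0,0,0,7,100, 0,0,0,14,100, 0,0,0,21,100, 0,0,0,28,100, 0,0,0,35,80, 0,0,0,42,60, 0,0,0,49,50, 0,0,0,56,40, 0,0,0,63,30, 0,0,0,70,22]'; python3 chk.py i
```

```text
t: 15.67
tool_pos: [0.5599, 0.2223, 0.069]
orientation: [-3.137, -0.175, 0.0]
force: [-0.7, -0.0, 0.8]
opening: 0.0762
gripper_force: 0.0
t: 16.5
tool_pos: [0.5599, 0.2223, 0.069]
orientation: [-2.469, -1.943, -0.0]
force: [0.6, -0.4, -0.1]
opening: 0.0928
gripper_force: 0.0
t: 17.33
tool_pos: [0.5599, 0.2223, 0.069]
orientation: [-0.908, -3.007, -0.0]
force: [1.2, -0.7, 0.4]
opening: 0.0576
gripper_force: 0.0
i t 17.33 area 2154 cen [320.4 267.1] bbox (301, 233, 39, 68) rect [[319.9, 267.7], [67.5, 33.1], 85.2] z 0.069 op 0.0576 F [ 1.2 -0.7  0.4] Tz [-0.06  0.02  0.02]
```

```bash
python3 -m inch '[0,0,0,4.5,22, 0,0,0,4.5,15, 0,0,0,4.5,8, 0,0,0,4.5,8, 0,0,0,4.5,8, 0,0,0,4.5,8, 0,0,0,4.5,8, 0,0,0,4.5,8, 0,0,0,4.5,8, 0,0,0,4.5,8]'; python3 chk.py j
```

```text
t: 18.22
tool_pos: [0.5601, 0.2222, 0.0691]
orientation: [0.8, 3.038, 0.001]
force: [1.1, 1.0, -0.9]
opening: 0.014
gripper_force: 6.0
j t 18.22 area 2152 cen [321.6 266.9] bbox (305, 233, 34, 68) rect [[321.5, 266.5], [67.0, 33.0], 90.0] z 0.0691 op 0.014 F [ 1.1  1.  -0.9] Tz [ 0.29 -0.15 -0.01]
```

```bash
python3 -m inch '[0,0,-0.1,-7,8, 0,0,-0.2,-14,8, 0,0,-0.4,-21,8, 0,0,-0.5,-28,8, 0,0,-0.6,-35,8, 0,0,-0.7,-42,8, 0,0,-0.8,-49,8, 0,0,-0.9,-56,8, 0,0,-1,-63,8]'; python3 -m inch '[0,0,-0.1,-7,8, 0,0,-0.2,-14,8, 0,0,-0.4,-21,8, 0,0,-0.5,-28,8, 0,0,-0.6,-35,8, 0,0,-0.7,-42,8, 0,0,-0.8,-49,8, 0,0,-0.9,-56,8, 0,0,-1,-63,8]';python3 -m inch '[0,0,-0.1,-7,8, 0,0,-0.2,-14,8, 0,0,-0.4,-21,8, 0,0,-0.5,-28,8, 0,0,-0.6,-35,8, 0,0,-0.7,-42,8, 0,0,-0.8,-49,8, 0,0,-0.9,-54,8, 0,0,-0.9,-54,8]'; python3 chk.py k
```

```text
t: 19.02
tool_pos: [0.5593, 0.2218, 0.0676]
orientation: [-2.276, -2.165, 0.002]
force: [-1.3, 1.7, -1.2]
opening: 0.0141
gripper_force: 6.0
t: 19.77
tool_pos: [0.5585, 0.2223, 0.0664]
orientation: [-3.071, -0.658, 0.005]
force: [-5.7, 2.6, 3.8]
opening: 0.0136
gripper_force: 6.0
t: 20.52
tool_pos: [0.5587, 0.223, 0.0656]
orientation: [-3.035, 0.808, 0.004]
force: [-3.8, 5.0, 0.9]
opening: 0.0141
gripper_force: 6.0
k t 20.52 area 2159 cen [321.1 267.4] bbox (305, 234, 34, 67) rect [[321.5, 267.0], [66.0, 33.0], 90.0] z 0.0656 op 0.0141 F [-3.8  5.   0.9] Tz [ 0.91  0.84 -0.08]
```

```bash
python3 -m inch '[-0.8,1,0,0,100, -0.8,1,0,0,100, -0.8,1,0,0,100, -0.8,1,0,0,100, -0.8,1,0,0,100, -0.8,1,0,7,100, -0.8,1,0,14,100, -0.8,1,0,21,100, -0.8,1,0,28,100, -0.8,1,0,35,100]'; python3 -m inch '[0,0,0,7,100, 0,0,0,14,100, 0,0,0,21,100, 0,0,0,28,100, 0,0,0,35,100, 0,0,0,42,100, 0,0,0,49,100, 0,0,0,56,100, 0,0,0,63,100, 0,0,0,70,100]';  python3 -m inch '[0,0,0,7,100, 0,0,0,14,100, 0,0,0,21,100, 0,0,0,28,100, 0,0,0,35,80, 0,0,0,42,60, 0,0,0,49,50, 0,0,0,56,40, 0,0,0,63,30, 0,0,0,70,22]'; python3 -m inch '[0,0,0,5,22, 0,0,0,5,15, 0,0,0,5,8, 0,0,0,5,8, 0,0,0,5,8, 0,0,0,5,8, 0,0,0,5,8, 0,0,0,5,8, 0,0,0,5,8, 0,0,0,5,8]'; python3 chk.py l
```

```text
t: 21.4
tool_pos: [0.5593, 0.2229, 0.0661]
orientation: [3.137, 0.16, 0.0]
force: [-0.0, -0.2, -0.4]
opening: 0.0759
gripper_force: 0.0
t: 22.23
tool_pos: [0.5593, 0.2229, 0.0661]
orientation: [2.478, 1.931, -0.0]
force: [-0.4, -0.3, -0.1]
opening: 0.0931
gripper_force: 0.0
t: 23.07
tool_pos: [0.5593, 0.2229, 0.0661]
orientation: [0.923, 3.003, -0.0]
force: [-0.2, 0.7, -0.7]
opening: 0.0579
gripper_force: 0.0
t: 23.9
tool_pos: [0.5591, 0.2229, 0.0661]
orientation: [-0.8, -3.038, 0.001]
force: [-0.6, -1.3, 1.0]
opening: 0.0138
gripper_force: 6.0
l t 23.9 area 2964 cen [321.5 254.4] bbox (305, 208, 34, 93) rect [[321.5, 254.0], [92.0, 33.0], 90.0] z 0.0661 op 0.0138 F [-0.6 -1.3  1. ] Tz [-0.3   0.17  0.01]
```

```bash
python3 -m inch '[0,0,-0.1,-7,8, 0,0,-0.2,-14,8, 0,0,-0.3,-21,8, 0,0,-0.4,-28,8, 0,0,-0.5,-34,8, 0,0,-0.5,-34,8, 0,0,-0.5,-34,8, 0,0,-0.5,-34,8]' 10; python3 chk.py m; python3 - <<'E'
from h import *
s,c=wristcam(); Pm=P(c); im=c['image'][:,:,2].astype(float)
print(im[195:240,314:330].mean(1).round(0).astype(int).tolist())
a=np.degrees(np.arctan2(*(R.from_rotvec(s['orientation']).as_matrix()[:2,1])[::-1])); print('psi',a)
for z in(.096,.09,.084):
    for b in (-90,90):
        u=proj(Pm,boxpts(.5595,.2232,z,a+b)); print(z,b,u[[0,2],1].mean().round(1),u[[1,3],1].mean().round(1))
# side & scene: red now vs start
for n in('scene','side'):
    m=redmask(read_camera(n)['image']);print(n,cv2.boundingRect(m),cv2.boundingRect(redmask(cv2.imread(f'pics/{n}0.png'))))
cv2.imwrite('pics/fin.png',read_camera('side')['image'])
E
```

```text
t: 24.62
tool_pos: [0.5592, 0.223, 0.0655]
orientation: [1.648, 2.674, -0.0]
force: [0.3, -1.6, -0.4]
opening: 0.0141
gripper_force: 10.0
m t 24.62 area 2954 cen [321.4 254.4] bbox (305, 208, 34, 93) rect [[321.5, 254.0], [92.0, 33.0], 90.0] z 0.0655 op 0.0141 F [ 0.3 -1.6 -0.4] Tz [-0.24  0.08  0.02]
[97, 97, 93, 88, 86, 83, 81, 77, 74, 72, 69, 63, 70, 95, 95, 95, 96, 97, 97, 98, 100, 99, 99, 100, 101, 99, 111, 122, 134, 144, 140, 135, 132, 129, 127, 126, 126, 125, 125, 124, 125, 126, 125, 125, 124]
psi 26.668655805466496
0.096 -90 211.6 230.9
0.096 90 322.9 359.7
0.09 -90 207.9 225.8
0.09 90 315.9 350.1
0.084 -90 204.6 221.1
0.084 90 309.4 341.3
scene (400, 164, 10, 12) (399, 164, 16, 12)
side (317, 137, 6, 11) (314, 131, 7, 16)
```

View pics/fin.png

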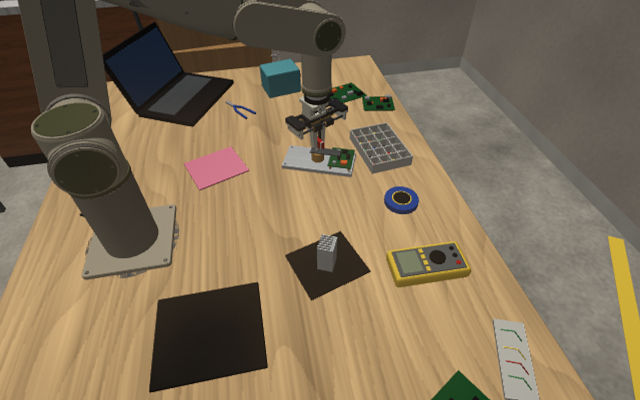

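The heatsink stands on the small black mat, and the tape roll, multimeter and parts box haven't moved. The bar is gripped about 12 mm lower than at the start, so I'm handing in.

```bash
python3 -m inch '[0,0,0,0,8, 0,0,0,0,8, 0,0,0,0,8]' && python3 -c "
from plant import job
print(job.close_job())"
```

```text
t: 25.12
tool_pos: [0.5592, 0.223, 0.0656]
orientation: [1.653, 2.672, -0.0]
force: [0.3, -2.2, 0.1]
opening: 0.0137
gripper_force: 10.0
the job is handed in; nothing more can be done
None
```

I handed the job in at 25 s: the heatsink is standing free on the small black mat, and the bolt dropped into its thread and was turned about 380° clockwise (roughly one full turn past the drop). It is about 12 mm down by camera estimate and at rest with the red bar still gripped; the bystanders look unmoved, and hand-in returned no verdict.

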